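# Make up two repair kits from the spare parts

## Robot

A 7-joint arm with a two-finger parallel gripper is mounted at the origin on the work surface. World frame = base frame: x ahead of the robot, y to its left, z up, the work surface at z = 0. Lengths are in m, angles in rad, forces in N, time in s.
With the tool pointing down it reaches from about 0.35 to 0.9 m from the base axis. Payload 8.1 kg.
Tool frame: the origin (TCP) lies between the finger pads; the fingertips stand 22 mm ahead of it and the grasp point (between the pads) lies 3 mm ahead of it (arm.tip_reach is the distance from the TCP to the fingertips, in m); z points along the fingers, y is the line along which they close (so a half turn about z gives the same grasp; the last joint's range is limited). The gripper opens to 92 mm and grips with 3 to 60 N. Pads are 19 mm wide; open, the fingers measure 130 mm over their backs; the gripper's body (75 mm by 190 mm) begins 47 mm behind the grasp point.
Start: joints at [1.155, 0.434, 0.025, 1.573, -0.012, 1.134, -0.075], TCP at [0.192, -0.595, 0.249] pointing down, gripper open.
Joint ranges: [-2.62, 2.62], [-0.44, 2.09], [-1.27, 1.32], [0.08, 2.57], [-1.32, 4.46], [0.12, 2], [-2.74, 2.74]. Speed limits (rad/s): [2.22, 2.22, 3.01, 3.01, 3.14, 3.14, 3.14].

## Interface

Orientations are given as a rotation vector (axis times angle).
In Python, from cell import telemetry, vision, job, arm gives the robot as it stands. The module is installed in compiled form; this text tells all that it offers.
- The arm moves only by the shell command python3 -m creep 'ROWS' [FORCE]. ROWS is text: rows parted by semicolons, each of 7 numbers parted by spaces: the finger opening in cm, from 0 to 9.18, then the shift along the tool's x, y, z in cm, then the turn, a rotation vector about the tool's x, y, z in degrees. A call has 1 to 5 rows; each row is the pose to reach, as a shift and turn from the pose commanded when the call began, along the tool's axes at that moment; what a row does not reach only later rows make up. A row lasts 1/8 s, in which the tool goes at most 62.5 mm and 10.7 degrees, less where a joint would pass 70% of its speed; a pose out of reach is approached as far as the arm can. A call with a gripper value outside its range is refused whole. The fingers move at their own pace and stop on an object; FORCE is the grip in N (left out, the last holds). Time passes only in rows, so rows that repeat a pose let the fingers close. It gives the time, the measured TCP pose, the force, the opening and the grip force at its end, in the units of the state.
- telemetry.observe(): the state, without advancing time (a new reading comes with each control period).
- vision.get_image(name): name is "scene" or "top" or "wrist"; returns the picture (420x560x3 uint8, red, green, blue); there is no depth.
- vision.camera_info(name): a dict with "fov_y" (degrees; the focal length in pixels is half the picture's height over the tangent of half this angle, whatever the lens; pixels are square), "cx", "cy" (the principal point, pixels), "dist_coeffs" ([k1, k2, p1, p2, k3] as OpenCV has them; the pictures are not rectified), "extrinsics" (4x4, takes a point from camera to world coordinates). Camera axes: x right, y down, z forward; pixel columns grow to the right and rows downward; lengths in m; the calibration is good to about 2 mm. A picture is of the moment at which its call begins: read the wrist's pose just before it. camera_info takes no time and is no camera call; for the wrist camera it gives the pose at the moment of the call.
- job.sign_off(): hands the job in; it is judged then, once.
The state is a dict: "clock": time; "joints": joint angles; "dq": joint speeds; "joint_efforts": joint torques, N m; "position": TCP position; "ee_rot": TCP orientation; "force": force on the tool from outside, world axes, zero at the start; "ft_torque": the same for the moment, N m; "width": opening from 0.0 (shut) to 1.0 (fully open); "gripper_force": force on a finger pad.
Only numpy, scipy, OpenCV 4.12 (cv2) and the standard library are available. Lean on these libraries where they do the work, as an engineer would, in place of code of your own. Each camera call takes 0.05 s, during which the arm holds its last target. There are 200 camera calls.

## Task

Make up two repair kits from the loose spare parts on the bench mat: the mains inlet socket and the red rocker switch go in the blue tray; the transformer, the blue capacitor and the metal knob go in the yellow tray. Stand each part the same way up as it is now, flat on the floor of a tray bay of its own, let go of it, and leave the green rocker switch, the solder reel and the multimeter where they are.

Things in the scene. Friction and masses are not known exactly. Their poses are not given: they have to be found in the camera images.
- inlet: Stands loose on the bench; origin at the centre of its underside, z up. White mains inlet socket, facing up: body 28 (x) x 24 (y) mm, with a flange 46 (x) x 24 (y) x 4 mm at the top, black recess with three brass pins; 30 mm high overall. Flat sides 24 mm apart across y: grip there. About 30 g.
- red_switch: Stands loose on the bench; origin at the centre of its underside, z up. Rocker switch: black body 30 (x) x 22 (y) x 26 mm high with a red rocker on top, 32 mm high overall. Grip the body across y (22 mm). About 25 g.
- transformer: Stands loose on the bench; origin at the centre of its underside, z up. Small mains transformer: dark steel block 44 (x) x 36 (y) x 30 mm high, with a copper winding and two thin white cheeks on top, 34 mm high overall. Grip the block across y (36 mm). About 180 g.
- capacitor: Stands loose on the bench; origin at the centre of its underside, z up. Electrolytic capacitor: upright blue can, diameter 30 mm, 42 mm high, bright metal top. About 40 g.
- knob: Stands loose on the bench; origin at the centre of its underside, z up. Bright aluminium control knob, diameter 34 mm (31 mm at its top edge), 26 mm high, a black pointer line on top. About 30 g.
- green_switch: Stands loose on the bench; origin at the centre of its underside, z up. A rocker switch just like the red one, but its rocker is green. Not wanted: leave it alone.
- blue_tray: Low blue tray fixed to the bench, 145 (x) x 76 (y) x 10 mm high; walls 3 mm, floor 3 mm thick. Two open bays in a row along its x axis, 68 (x) x 70 (y) mm inside, their centres at x = -35.5 and +35.5 mm. Origin at the centre of its underside, at bench height.
- yellow_tray: Low yellow tray fixed to the bench, 216 (x) x 76 (y) x 10 mm high; walls 3 mm, floor 3 mm thick. Three open bays in a row along its x axis, 68 (x) x 70 (y) mm inside, their centres at x = -71, 0 and +71 mm. Origin at the centre of its underside, at bench height.
- reel: Solder reel with white flanges, diameter 60 mm, 36 mm high, standing loose on the bench; origin at the centre of its underside. Leave it alone.
- meter: Red and black handheld multimeter lying loose on its back, 150 (x) x 75 (y) x 34 mm high (41 mm over its dial); origin at the centre of its underside. Leave it alone.

How it is judged:
By the outcome, as a careful person would: the job done as asked, in the order asked, and still so for the second after the job is handed in, with the robot touching nothing.
It also fails if it takes over 131 s, if anything falls off the work surface, if the arm or the gripper's body presses on something with over 40 N, if the wrist force passes 120 N, or if a joint passes its speed limit or range.

## Working session

There is one attempt and no reset: what is moved stays moved. The work goes in short steps, Python scripts to look and compute and a shell command to move; the robot and the scene stay as the last step left them, time stands still between calls to the robot, and variables do not carry over. Pictures are saved under pics/ and viewed, at most 14 in all, crops included, and the job is handed in when it is done.

```bash
mkdir -p pics; cat > h.py <<'E'
import numpy as np,cv2
from cell import telemetry,vision,job,arm
from scipy.spatial.transform import Rotation as R
def cam(n):
    i=vision.camera_info(n);f=210/np.tan(np.radians(i['fov_y'])/2)
    return np.array([[f,0,i['cx']],[0,f,i['cy']],[0,0,1]]),np.array(i['dist_coeffs'],float),np.array(i['extrinsics'])
def ray(c,px,z):
    K,d,T=c;p=cv2.undistortPoints(np.array(px,float).reshape(-1,1,2),K,d).reshape(-1,2)
    v=np.c_[p,np.ones(len(p))]@T[:3,:3].T;o=T[:3,3]
    return (o+v*((z-o[2])/v[:,2])[:,None])
def grab(n,f):
    c=cam(n);im=vision.get_image(n);cv2.imwrite('pics/'+f,im[:,:,::-1]);return c,im
E
python3 - <<'E'
from h import *
s=telemetry.observe();print(s,arm.tip_reach)
for n in('top','scene'):
    c,im=grab(n,n+'0.png');print(n,c)
E
```

```text
{'clock': 0.0, 'joints': array([ 1.15543469,  0.43520521,  0.02495664,  1.57408213, -0.01159761,
        1.13396605, -0.0751146 ]), 'dq': array([-0.00090477, -0.00053968,  0.00047204, -0.0019541 ,  0.00029217,
       -0.00029827, -0.00061908]), 'joint_efforts': array([-9.14501379e-04, -6.67841077e+01,  9.84886475e-01, -3.14459431e+01,
       -6.04979158e-02,  4.26847301e-02,  1.38578043e-04]), 'position': array([ 0.19212131, -0.59425626,  0.24796157]), 'ee_rot': array([-3.10182093e+00, -4.88949694e-01,  5.75982008e-04]), 'force': array([ 0.25676768, -0.28912671, -0.21109178]), 'ft_torque': array([-0.01059151,  0.01340928, -0.0355422 ]), 'gripper_force': 0.0, 'width': 0.9972708489669816} 0.022
top (array([[392.15838028,   0.        , 287.86013415],
       [  0.        , 392.15838028, 205.87478129],
       [  0.        ,   0.        ,   1.        ]]), array([0.03063353, 0.        , 0.        , 0.        , 0.        ]), array([[ 0.02195144, -0.99876008,  0.04468143,  0.50736615],
       [-0.99956284, -0.02281057, -0.01880971,  0.00936075],
       [ 0.0198056 , -0.044249  , -0.99882419,  0.94428097],
       [ 0.        ,  0.        ,  0.        ,  1.        ]]))
scene (array([[410.20087935,   0.        , 272.50047026],
       [  0.        , 410.20087935, 208.23072315],
       [  0.        ,   0.        ,   1.        ]]), array([-0.03566875,  0.        ,  0.        ,  0.        ,  0.        ]), array([[-0.67729887,  0.63500524, -0.37153006,  1.00301408],
       [ 0.73565766,  0.57864411, -0.35210624,  0.44117547],
       [-0.00860562, -0.51180009, -0.85906147,  1.09483008],
       [ 0.        ,  0.        ,  0.        ,  1.        ]]))
```

```bash
python3 -c "
import cv2;cv2.imwrite('pics/top0b.png',cv2.resize(cv2.imread('pics/top0.png'),(800,600),interpolation=cv2.INTER_CUBIC))"
```

```text
(no output)
```

View pics/top0b.png

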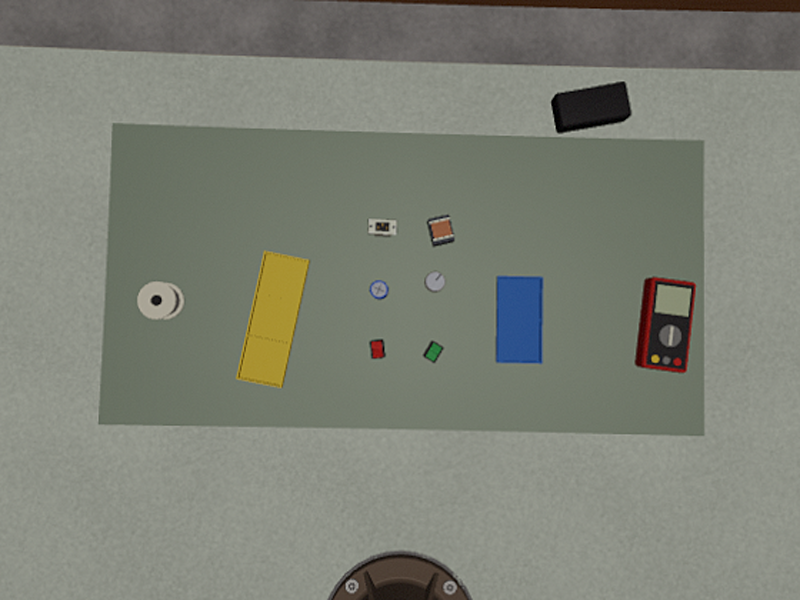

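View pics/scene0.png

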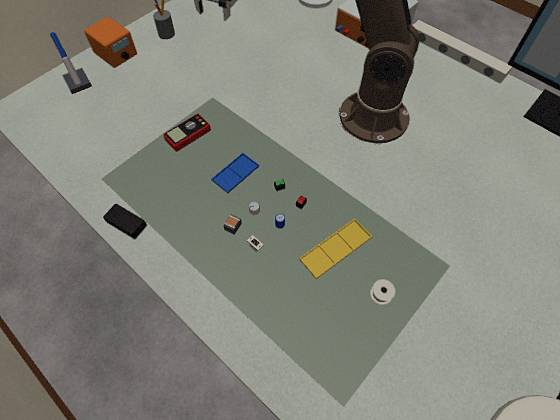

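The top view (800 px wide) shows the inlet at (382,227), transformer (441,230), capacitor (379,290), knob (435,282), red switch (377,349) and green switch (433,351). The yellow tray is at (273,319), the blue tray at (519,320), the reel at (160,300) and the meter at (666,325). The scene view shows the same layout, with the arm clear.

```bash
python3 - <<'E'
from h import *
c=cam('top');im=cv2.imread('pics/top0.png').astype(int);k=.7
mat=np.median(im[140:300,80:480].reshape(-1,3),0);print('mat',mat)
b,g,r=im[...,0],im[...,1],im[...,2]
diff=np.abs((im-im.mean(2,keepdims=True))-(mat-mat.mean())).sum(2)+np.abs(im.mean(2)-mat.mean())
M=dict(inlet=(382,227,.03,18),red=(377,349,.028,14),transformer=(441,230,.032,20),capacitor=(379,290,.042,15),knob=(435,282,.026,15),green=(433,351,.028,14),yellow=(273,319,.01,62),blue=(519,320,.01,42))
for n,(u,v,z,h) in M.items():
    u,v=int(u*k),int(v*k);m=np.zeros(b.shape,np.uint8);w=m.copy();w[v-h:v+h,u-h:u+h]=1
    q=diff>45
    if n=='yellow': q=(g-b>50)
    if n=='blue': q=(b-r>50)
    m=(q&(w>0)).astype(np.uint8)
    cs,_=cv2.findContours(m,cv2.RETR_EXTERNAL,cv2.CHAIN_APPROX_NONE);cc=max(cs,key=cv2.contourArea)
    P=ray(c,cc.reshape(-1,2),z)[:,:2]
    R_=cv2.minAreaRect((P*1000).astype(np.float32));bx=cv2.boxPoints(R_)
    e=bx[1]-bx[0],bx[2]-bx[1];L=max(e,key=np.linalg.norm);a=np.degrees(np.arctan2(L[1],L[0]))
    print(n,np.round(R_[0],1),np.round(R_[1],1),'long axis deg',round((a+90)%180-90,1))
i=vision.camera_info('wrist');T=np.array(i['extrinsics']);s=telemetry.observe()
Rt=R.from_rotvec(s['ee_rot']).as_matrix();print(i['fov_y'],i['dist_coeffs'],'cam in tool',Rt.T@(T[:3,3]-s['position']),Rt.T@T[:3,:3],Rt)
E
```

```text
mat [107. 121. 114.]
inlet [658.2  43.5] [25.9 42.1] long axis deg -88.7
red [458.4  45.6] [27.9 23.2] long axis deg 1.5
transformer [654.6 -53.2] [45.7 37.6] long axis deg 15.2
capacitor [554.3  45.1] [30.  27.6] long axis deg 1.4
knob [571.4 -45.4] [25.9 28.2] long axis deg -88.7
green [456.8 -44.7] [22.8 29.5] long axis deg -29.6
yellow [504.  220.6] [ 77.3 216.6] long axis deg -10.3
blue [ 511.7 -189.6] [145.1  74.4] long axis deg 0.7
62.526616538856985 [-0.0200892  0.         0.         0.         0.       ] cam in tool [ 0.07613625 -0.00034022 -0.13548681] [[-6.88094070e-05 -9.58264717e-01 -2.85882366e-01]
 [ 9.99999373e-01  2.53476840e-04 -1.09033405e-03]
 [ 1.11729320e-03 -2.85882262e-01  9.58264099e-01]] [[ 9.51491974e-01  3.07673084e-01 -5.44841281e-04]
 [ 3.07673548e-01 -9.51491047e-01  1.33267693e-03]
 [-1.08382779e-04 -1.43566465e-03 -9.99998964e-01]]
```

```bash
cat > go.py <<'E'
import sys
from h import *
# go.py "x y z heading" ... (mm, deg of tool x): successive targets, each printed relative to the one before
s=telemetry.observe();p=s['position']*1000;Rt=R.from_rotvec(s['ee_rot'])
print('t',round(s['clock'],2),'p',p.round(1),'width cm',round(s['width']*9.2,2),'gf',round(s['gripper_force'],1),'F',s['force'].round(1))
for a in sys.argv[1:]:
    x,y,z,h=map(float,a.split());h=np.radians(h)
    Rg=R.from_matrix(np.array([[np.cos(h),np.sin(h),0],[np.sin(h),-np.cos(h),0],[0,0,-1]]))
    t=np.array([x,y,z]);d=Rt.inv().apply(t-p)/10;w=(Rt.inv()*Rg).as_rotvec(degrees=True)
    print('shift cm',d.round(2),'turn',w.round(1));p,Rt=t,Rg
E
python3 go.py "658 43.5 170 91" "658 43.5 31.5 91"
```

```text
t 0.1 p [ 192.2 -594.3  248. ] width cm 9.19 gf 0.0 F [-0.3  0.3  0. ]
shift cm [ 63.95 -46.34   7.86] turn [ -0.1  -0.  -73.1]
shift cm [ 0.    0.   13.85] turn [0. 0. 0.]
```

```bash
G='64 -46.3 7.9 -0.1 0 -73.1'; python3 -m creep '6 64 -46.3 7.9 0 0 -73.1;6 64 -46.3 7.9 0 0 -73.1;6 64 -46.3 7.9 0 0 -73.1;6 64 -46.3 7.9 0 0 -73.1;6 64 -46.3 7.9 0 0 -73.1' 20; python3 go.py "658 43.5 170 91"
```

```text
clock: 0.72
position: [0.3767, -0.342, 0.2174]
ee_rot: [2.542, 1.846, -0.0]
force: [0.6, -0.7, -0.5]
width: 0.65
gripper_force: 0.0
t 0.72 p [ 376.7 -342.   217.4] width cm 5.98 gf 0.0 F [ 0.6 -0.7 -0.5]
shift cm [45.36 14.83  4.73] turn [ -0.   0. -19.]
```

```bash
python3 -m creep '6 45.4 14.8 4.7 0 0 -19;6 45.4 14.8 4.7 0 0 -19;6 45.4 14.8 4.7 0 0 -19;6 45.4 14.8 4.7 0 0 -19;6 45.4 14.8 4.7 0 0 -19' >/dev/null; python3 go.py "658 43.5 170 91"
```

```text
t 1.35 p [561.4 -92.1 186.6] width cm 6.01 gf 0.0 F [ 1.  -0.3  0.4]
shift cm [13.46  9.8   1.65] turn [-0.   0.  -0.4]
```

```bash
python3 -m creep '6 13.4 9.8 1.6 0 0 -0.4;6 13.4 9.8 1.6 0 0 -0.4;6 13.4 9.8 1.6 0 0 -0.4;6 13.4 9.8 1.6 0 0 -0.4' >/dev/null; python3 - <<'E'
from h import *
print(telemetry.observe()['position'],telemetry.observe()['ee_rot'])
c,im=grab('wrist','w1.png');np.savez('w1.npz',K=c[0],d=c[1],T=c[2])
E
python3 go.py "658 43.5 31.5 91"
```

```text
[0.65757203 0.0461472  0.16988147] [-2.19367388e+00 -2.24546462e+00 -1.56164000e-03]
t 1.9 p [656.9  43.2 170. ] width cm 6.02 gf 0.0 F [-0.7 -1.2 -0.2]
shift cm [ 0.02  0.13 13.85] turn [-0.1 -0.   0.2]
```

View pics/w1.png

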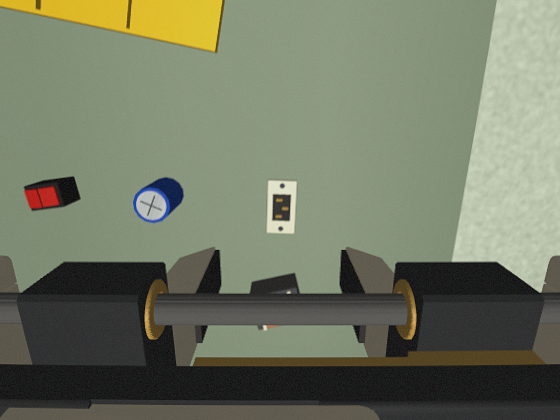

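The wrist view shows the inlet centred at (281,207) between the fingers. The capacitor top is at (152,206) and the red rocker at (43,197).

```bash
python3 - <<'E'
from h import *
a=np.load('w1.npz');c=(a['K'],a['d'],a['T'])
print((ray(c,[[267,180],[297,180],[295,234],[266,233],[281,207]],.03)*1000).round(1))
print((ray(c,[[152,206]],.042)*1000).round(1),(ray(c,[[43,197]],.030)*1000).round(1))
E
```

```text
[[645.1  66.4  30. ]
 [669.4  67.   30. ]
 [669.5  20.4  30. ]
 [644.9  20.7  30. ]
 [657.   43.9  30. ]]
[[554.4  45.8  42. ]] [[459.2  47.9  30. ]]
```

```bash
python3 -m creep '6 0 0 5 0 0 0;6 0 0 10 0 0 0.5;6 0 0 13.8 0 0 0.5;6 0 0 13.8 0 0 0.5;6 0 0 13.8 0 0 0.5' >/dev/null;python3 go.py; python3 -m creep '1.8 0 0 0 0 0 0;1.8 0 0 0 0 0 0;1.8 0 0 0 0 0 0;1.8 0 0 0 0 0 0;1.8 0 0 0 0 0 0' 20;  python3 go.py "657 43 150 91" "547.2 -189.2 150 91" "547.2 -189.2 34.8 91"
```

```text
t 2.52 p [657.9  40.7  34.6] width cm 6.02 gf 0.0 F [-0.2 -0.4  0.7]
clock: 3.15
position: [0.6572, 0.0416, 0.0332]
ee_rot: [2.211, 2.232, 0.0]
force: [0.0, -0.7, 3.4]
width: 0.266
gripper_force: 20.0
t 3.15 p [657.2  41.6  33.2] width cm 2.45 gf 20.0 F [ 0.  -0.7  3.4]
shift cm [  0.14  -0.02 -11.68] turn [ 0.   0.  -0.5]
shift cm [-23.02 -11.38   0.  ] turn [0. 0. 0.]
shift cm [ 0.    0.   11.52] turn [0. 0. 0.]
```

```bash
python3 -m creep '1.8 0 0 -4 0 0 0;1.8 -4 -2 -7.5 0 0 0;1.8 -9 -4.5 -7.5 0 0 0;1.8 -14 -7 -7.5 0 0 0;1.8 -19 -9.4 -7.5 0 0 0' >/dev/null;python3 go.py "547.2 -189.3 100 91" "547.2 -189.3 36.6 91"
```

```text
t 3.77 p [ 563.9 -150.9  108.1] width cm 2.37 gf 20.0 F [ 0.5 -0.6 -0.1]
shift cm [-3.83 -1.71  0.81] turn [ 0.   0.  -0.5]
shift cm [0.   0.   6.34] turn [0. 0. 0.]
```

```bash
python3 -m creep '1.8 -3.8 -1.7 0 0 0 0;1.8 -3.8 -1.7 3 0 0 0;1.8 -3.8 -1.7 5.8 0 0 0;1.8 -3.8 -1.7 6 0 0 0;1.8 -3.8 -1.7 6 0 0 0' >/dev/null;python3 go.py "547.2 -189.3 36.5 91"
```

```text
t 4.4 p [ 548.7 -187.2   48.6] width cm 2.39 gf 20.0 F [ 0.3  0.1 -0.1]
shift cm [-0.2  -0.15  1.21] turn [ 0.  -0.  -0.4]
```

```bash
python3 -m creep '1.8 -0.2 -0.1 0.6 0 0 0;1.8 -0.2 -0.1 1 0 0 0;1.8 -0.2 -0.1 1.2 0 0 0;1.8 -0.2 -0.1 1.2 0 0 0;1.8 -0.2 -0.1 1.2 0 0 0' >/dev/null;python3 go.py "547.2 -189.3 36.5 91"
```

```text
t 5.03 p [ 547.3 -189.5   36.2] width cm 2.39 gf 20.0 F [-0.5 -0.3  2.6]
shift cm [ 0.02 -0.01 -0.03] turn [ 0.   0.  -0.5]
```

```bash
python3 -m creep '4.4 0 0 0 0 0 0;4.4 0 0 0 0 0 0;4.4 0 0 -3 0 0 0;4.4 0 0 -8 0 0 0;4.4 0 0 -11 0 0 0' >/dev/null;python3 go.py "458.8 46.3 130 1.5"
```

```text
t 5.65 p [ 548.  -189.5  148.2] width cm 4.43 gf 0.0 F [-0.5 -0.3  0.6]
shift cm [23.66 -8.7   1.79] turn [ 0.1 -0.1 89. ]
```

```bash
python3 -m creep '5 23.6 -8.7 1.8 0 0 89;5 23.6 -8.7 1.8 0 0 89;5 23.6 -8.7 1.8 0 0 89;5 23.6 -8.7 1.8 0 0 89;5 23.6 -8.7 1.8 0 0 89' >/dev/null;python3 go.py "458.8 46.3 130 1.5"
```

```text
t 6.28 p [456.4  49.6 128. ] width cm 4.97 gf 0.0 F [ 0.5 -0.7 -0.5]
shift cm [-0.02  0.41 -0.2 ] turn [-0.1  0.  36.8]
```

```bash
python3 -m creep '5 0 0.3 0 0 0 36.8;5 0 0.3 0 0 0 36.8;5 0 0.3 0 0 0 36.8;5 0 0.3 0 0 0 36.8' >/dev/null;python3 - <<'E'
from h import *
c,im=grab('wrist','w2.png');np.savez('w2.npz',K=c[0],d=c[1],T=c[2])
E
python3 go.py "458.8 46.3 33 1.5"
```

```text
t 6.83 p [459.9  43.5 128.1] width cm 4.97 gf 0.0 F [-0.4  0.2  0.2]
shift cm [-0.11 -0.28  9.51] turn [ 0.  -0.  -0.4]
```

View pics/w2.png

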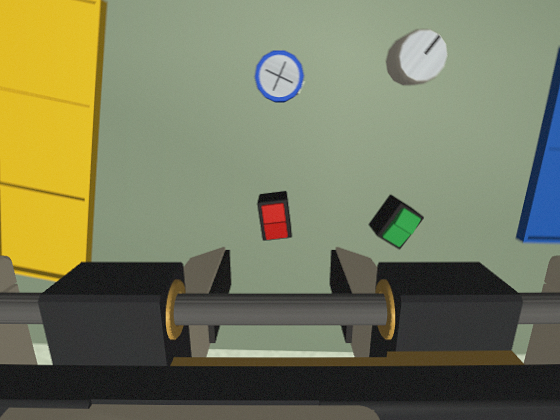

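Wrist view: the red switch is between the fingers at (276,220), turned a few degrees. The capacitor is at (280,75) and the knob top at (424,56).

```bash
cat > m.py <<'E'
from h import *
def rect(c,m,z,n):
    cs,_=cv2.findContours(m.astype(np.uint8),cv2.RETR_EXTERNAL,cv2.CHAIN_APPROX_NONE);cc=max(cs,key=cv2.contourArea)
    R_=cv2.minAreaRect((ray(c,cc.reshape(-1,2),z)[:,:2]*1000).astype(np.float32));bx=cv2.boxPoints(R_)
    L=max((bx[1]-bx[0],bx[2]-bx[1]),key=np.linalg.norm);print(n,np.round(R_[0],1),np.round(R_[1],1),round(np.degrees(np.arctan2(L[1],L[0]))%180,1))
def load(w):
    a=np.load(w+'.npz');return (a['K'],a['d'],a['T']),cv2.imread('pics/'+w+'.png').astype(int)
E
python3 - <<'E'
from m import *
c,im=load('w2');b,g,r=im[...,0],im[...,1],im[...,2]
m=(r>g+60)&(b<90);m[250:]=0;m[:,:200]=0;rect(c,m,.031,'red')
m=(np.abs(im).sum(2)<70);m[245:]=0;m[:,:240]=0;m[:,310:]=0;m2=(r>g+60)&(b<90);m2[250:]=0;m2[:,:200]=0
rect(c,cv2.morphologyEx((m|m2).astype(np.uint8),cv2.MORPH_CLOSE,np.ones((5,5))),.028,'redbody')
print(ray(c,[[280,75],[418,82]],.042)*1000,ray(c,[[424,56]],.026)*1000)
E
```

```text
red [457.7  47.8] [26.1 16.1] 8.3
redbody [460.6  47.9] [34.3 20.1] 8.1
[[553.99193462  45.75533569  42.        ]
 [552.05857385 -37.8421533   42.        ]] [[568.94540448 -45.65190893  26.        ]]
```

```bash
python3 -m creep '5 -0.2 -0.4 4 0 0 -7;5 -0.2 -0.4 7.5 0 0 -7;5 -0.2 -0.4 9.5 0 0 -7;5 -0.2 -0.4 9.5 0 0 -7;5 -0.2 -0.4 9.5 0 0 -7' >/dev/null;python3 go.py "457.7 47.5 33 8"; python3 -m creep '1.6 0 0 0 0 0 0;1.6 0 0 0 0 0 0;1.6 0 0 0 0 0 0;1.6 0 0 0 0 0 0;1.6 0 0 0 0 0 0' 20 >/dev/null;  python3 go.py "457.7 47 100 8" "476.2 -190 100 8"
```

```text
t 7.45 p [458.3  47.4  33.6] width cm 5.0 gf 0.0 F [ 0.4 -0.1 -0.3]
shift cm [-0.05 -0.02  0.06] turn [-0.  -0.   0.5]
t 8.07 p [458.   47.3  33.3] width cm 2.18 gf 20.0 F [-1.1 -0.4  5.6]
shift cm [-0.03  0.02 -6.67] turn [ 0.  -0.   0.5]
shift cm [-1.47 23.73  0.  ] turn [0. 0. 0.]
```

```bash
python3 -m creep '1.6 0 0 -5 0 0 0;1.6 -0.3 5 -6.7 0 0 3;1.6 -0.6 11 -6.7 0 0 7.5;1.6 -1 17 -6.7 0 0 7.5;1.6 -1.5 22 -6.7 0 0 7.5' >/dev/null;python3 go.py "476.2 -190 36.4 1"
```

```text
t 8.7 p [ 475.3 -175.   100.1] width cm 2.19 gf 20.0 F [0.4 0.6 0. ]
shift cm [0.07 1.5  6.37] turn [ 0.  -0.  -0.1]
```

```bash
python3 -m creep '1.6 0.1 1.4 0 0 0 0;1.6 0.1 1.4 3 0 0 0;1.6 0.1 1.4 5.2 0 0 0;1.6 0.1 1.4 5.2 0 0 0;1.6 0.1 1.4 5.2 0 0 0' >/dev/null;python3 go.py "476.2 -190 36.4 1"
```

```text
t 9.32 p [ 477.  -186.    48.6] width cm 2.16 gf 20.0 F [ 0.2 -0.7  0.5]
shift cm [-0.09  0.4   1.22] turn [-0. -0.  0.]
```

```bash
python3 -m creep '1.6 -0.1 0.2 0.6 0 0 0;1.6 -0.1 0.2 1 0 0 0;1.6 -0.1 0.2 1.2 0 0 0;1.6 -0.1 0.2 1.2 0 0 0;1.6 -0.1 0.2 1.2 0 0 0' >/dev/null;python3 go.py "476.2 -190 36.4 1"; python3 -m creep '4.2 0 0 0 0 0 0;4.2 0 0 0 0 0 0;4.2 0 0 -3 0 0 0;4.2 0 0 -8 0 0 0;4.2 0 0 -11 0 0 0' >/dev/null;python3 go.py "653 -52.5 130 15"
```

```text
t 9.95 p [ 475.6 -188.6   36.3] width cm 2.2 gf 20.0 F [-2.1  1.3  5.7]
shift cm [ 0.05  0.15 -0.01] turn [ 0.  0. -0.]
t 10.57 p [ 476.3 -188.6  148. ] width cm 4.19 gf 0.0 F [-0.9  0.9 -0.7]
shift cm [ 17.9  -13.31   1.83] turn [  0.   -0.1 -14. ]
```

```bash
python3 -m creep '5.8 17.9 -13.3 1.8 0 0 -14;5.8 17.9 -13.3 1.8 0 0 -14;5.8 17.9 -13.3 1.8 0 0 -14;5.8 17.9 -13.3 1.8 0 0 -14;5.8 17.9 -13.3 1.8 0 0 -14' >/dev/null;python3 - <<'E'
from h import *
c,im=grab('wrist','w3.png');np.savez('w3.npz',K=c[0],d=c[1],T=c[2])
E
python3 go.py "653 -52.5 33 15"
```

```text
t 11.25 p [652.5 -51.3 127.2] width cm 5.81 gf 0.0 F [-0.9 -0.6 -0.4]
shift cm [0.03 0.13 9.42] turn [-0.   0.1  0.1]
```

View pics/w3.png

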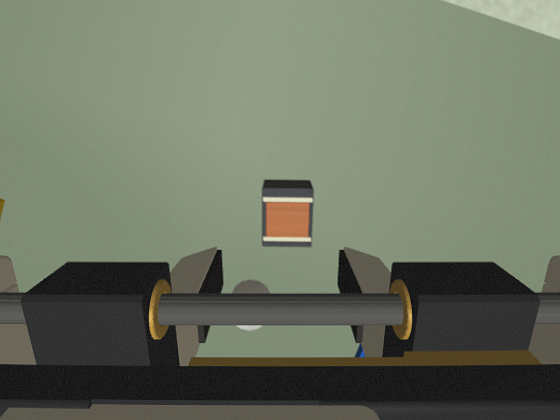

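Transformer is square between the fingers, its winding centred at (288,219).

```bash
python3 - <<'E'
from m import *
c,im=load('w3');print(ray(c,[[288,219],[263,200],[313,200]],.034)*1000)
E
python3 go.py "652.5 -53 33 15"
```

```text
[[656.0334528  -53.43832883  34.        ]
 [664.70745067 -33.25797142  34.        ]
 [673.7094708  -66.26213723  34.        ]]
t 11.25 p [652.5 -51.3 127.2] width cm 5.81 gf 0.0 F [-0.9 -0.6 -0.4]
shift cm [-0.03  0.17  9.42] turn [-0.   0.1  0.1]
```

```bash
python3 -m creep '5.8 0.2 0.3 4 0 0 0;5.8 0.2 0.3 7.5 0 0 0;5.8 0.2 0.3 9.4 0 0 0;5.8 0.2 0.3 9.4 0 0 0;5.8 0.2 0.3 9.4 0 0 0' >/dev/null;python3 go.py "655 -53 33 15"; python3 -m creep '3 0 0 0 0 0 0;3 0 0 0 0 0 0;3 0 0 0 0 0 0;3 0 0 0 0 0 0;3 0 0 0 0 0 0' 35 >/dev/null;  python3 go.py "655 -53 110 15" "573.9 207.9 110 -10"
```

```text
t 11.88 p [655.9 -55.2  35.4] width cm 5.83 gf 0.0 F [-0.4 -0.4  0.4]
shift cm [-0.03 -0.24  0.24] turn [ 0.  -0.1 -0.1]
t 12.5 p [655.4 -54.6  34.6] width cm 3.6 gf 35.0 F [-1.8  1.3  6.8]
shift cm [ 0.01 -0.17 -7.54] turn [ 0. -0. -0.]
shift cm [ -1.08 -27.3    0.  ] turn [ 0.  0. 25.]
```

```bash
python3 -m creep '3 0 0 -5 0 0 0;3 0 -5 -7.5 0 0 6;3 -0.3 -11 -7.5 0 0 15;3 -0.6 -17 -7.5 0 0 25;3 -0.9 -22 -7.5 0 0 25' >/dev/null;python3 go.py "573.9 207.9 60 -10"
```

```text
t 13.12 p [588.3 157.9 108.8] width cm 3.55 gf 35.0 F [ 0.4 -0.1 -2.2]
shift cm [-2.29 -4.67  4.89] turn [-0.   0.  -0.1]
```

```bash
python3 -m creep '3 -2.3 -4.7 0 0 0 0;3 -2.3 -4.7 0 0 0 0;3 -2.3 -4.7 3 0 0 0;3 -2.3 -4.7 4.9 0 0 0;3 -2.3 -4.7 4.9 0 0 0' >/dev/null;python3 go.py "573.9 207.9 37.8 -10"
```

```text
t 13.75 p [574.  204.4  58.2] width cm 3.6 gf 35.0 F [-0.   0.3 -1.4]
shift cm [-0.07 -0.35  2.04] turn [ 0.1  0.2 -0.1]
```

```bash
python3 -m creep '3 0 -0.2 1 0 0 0;3 0 -0.2 1.6 0 0 0;3 0 -0.2 2 0 0 0;3 0 -0.2 2 0 0 0;3 0 -0.2 2 0 0 0' >/dev/null;python3 go.py "573.9 207.9 37.7 -10"
```

```text
t 14.38 p [575.6 207.6  40.3] width cm 3.59 gf 35.0 F [-0.6  0.2 -3.5]
shift cm [-0.18  0.    0.26] turn [-0. -0. -0.]
```

```bash
python3 -m creep '3 0 0 0 0 0 0;3 0 0 0 0 0 0' >/dev/null;python3 go.py "573.9 207.9 37.7 -10"
```

```text
t 14.62 p [575.5 207.6  40.2] width cm 3.62 gf 35.0 F [ 0.2  0.6 -1.1]
shift cm [-0.16  0.    0.25] turn [-0. -0. -0.]
```

```bash
python3 -m creep '3 -0.1 0 0.1 0 0 0;3 -0.1 0 0.2 0 0 0;3 -0.1 0 0.25 0 0 0;3 -0.1 0 0.25 0 0 0' >/dev/null;python3 go.py "573.9 207.9 37.6 -10"
```

```text
t 15.12 p [574.4 207.8  37.6] width cm 3.58 gf 35.0 F [-1.8 -0.3  2.1]
shift cm [-0.05 -0.01  0.  ] turn [ 0.  0. -0.]
```

```bash
python3 -m creep '5.4 0 0 0 0 0 0;5.4 0 0 0 0 0 0;5.4 0 0 -3 0 0 0;5.4 0 0 -7 0 0 0;5.4 0 0 -7 0 0 0' >/dev/null;python3 go.py "554.2 45.6 108 -10" "554.2 45.6 33 -10"
```

```text
t 15.75 p [576.6 208.6 110.7] width cm 5.4 gf 0.0 F [ 0.2 -0.6 -0.4]
shift cm [ 0.63 16.45  0.22] turn [-0.2 -0.3 -0. ]
shift cm [0.  0.  7.5] turn [0. 0. 0.]
```

```bash
python3 -m creep '5.4 0.6 6 0 0 0 0;5.4 0.6 12 0 0 0 0;5.4 0.6 16.4 0 0 0 0;5.4 0.6 16.4 0 0 0 0;5.4 0.6 16.4 0 0 0 0' >/dev/null;python3 go.py "554.2 45.6 33 -10"
python3 - <<'E'
from h import *
c,im=grab('wrist','w4.png')
E
```

```text
t 16.38 p [551.8  45.8 107.1] width cm 5.43 gf 0.0 F [ 0.5 -0.4 -0.5]
shift cm [ 0.24 -0.02  7.41] turn [-0.  0. -0.]
```

View pics/w4.png

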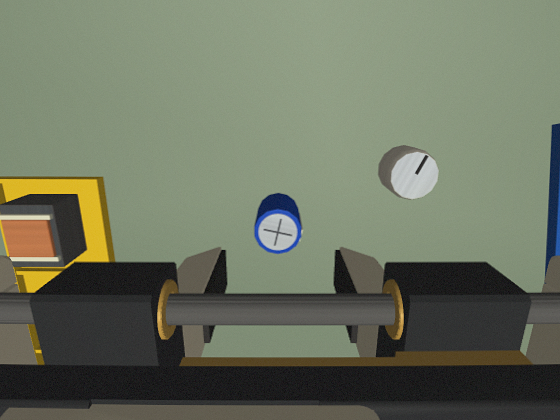

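Capacitor centred between the fingers at (278,232). Transformer sits flat in the far yellow bay.

```bash
python3 -m creep '5.4 0.2 0 3 0 0 0;5.4 0.2 0 5.5 0 0 0;5.4 0.2 0 7.4 0 0 0;5.4 0.2 0 7.4 0 0 0;5.4 0.2 0 7.4 0 0 0' >/dev/null;python3 go.py "554.2 45.6 33 -10"; python3 -m creep '2.4 0 0 0 0 0 0;2.4 0 0 0 0 0 0;2.4 0 0 0 0 0 0;2.4 0 0 0 0 0 0;2.4 0 0 0 0 0 0' 15 >/dev/null;  python3 go.py "504 220.6 110 -10"
```

```text
t 17.05 p [554.2  45.9  34. ] width cm 5.41 gf 0.0 F [-0.2 -0.3 -0.2]
shift cm [0.   0.03 0.1 ] turn [-0. -0.  0.]
t 17.68 p [554.   44.9  33.9] width cm 2.94 gf 15.0 F [-1.  -0.2  5.1]
shift cm [ -7.98 -16.43  -7.61] turn [-0. -0. -0.]
```

```bash
python3 -m creep '2.4 0 0 -5 0 0 0;2.4 -2 -4 -7.6 0 0 0;2.4 -4.5 -9 -7.6 0 0 0;2.4 -6.5 -13.5 -7.6 0 0 0;2.4 -8 -16.4 -7.6 0 0 0' >/dev/null; python3 -m creep '2.4 0 0 0 0 0 0;2.4 0 0 2 0 0 0;2.4 0 0 5 0 0 0;2.4 0 0 6 0 0 0;2.4 0 0 6 0 0 0' >/dev/null;python3 go.py "504 220.6 37 -10"
```

```text
t 18.93 p [503.4 219.4  49.1] width cm 2.97 gf 15.0 F [-0.4  1.5 -0.2]
shift cm [ 0.04 -0.13  1.21] turn [ 0.1  0.1 -0.1]
```

```bash
python3 -m creep '2.4 0 0 0.6 0 0 0;2.4 0 0 1 0 0 0;2.4 0 0 1.1 0 0 0;2.4 0 0 1.2 0 0 0;2.4 0 0 1.2 0 0 0' >/dev/null;python3 go.py "504 220.6 37 -10"
```

```text
t 19.55 p [503.6 220.3  37.6] width cm 2.98 gf 15.0 F [-0.  -1.   0.5]
shift cm [ 0.03 -0.03  0.06] turn [-0. -0. -0.]
```

```bash
python3 -m creep '2.4 0 0 0.05 0 0 0;2.4 0 0 0.1 0 0 0;2.4 0 0 0.1 0 0 0' >/dev/null;python3 go.py; python3 -m creep '5 0 0 0 0 0 0;5 0 0 0 0 0 0;5 0 0 -3 0 0 0;5 0 0 -8 0 0 0;5 0 0 -8 0 0 0' >/dev/null;python3 go.py "570 -45.6 112 -10"
```

```text
t 19.93 p [503.7 220.4  36.9] width cm 2.97 gf 15.0 F [-1.3 -1.1  5.2]
t 20.55 p [505.8 221.5 119.9] width cm 5.03 gf 0.0 F [0.4 0.4 0.6]
shift cm [10.98 25.18  0.74] turn [-0.2 -0.3 -0. ]
```

```bash
python3 -m creep '5.6 2 5 0 0 0 0;5.6 4.5 10 0 0 0 0;5.6 7 15.5 0.7 0 0 0;5.6 9 21 0.7 0 0 0;5.6 11 25.2 0.7 0 0 0' >/dev/null; python3 -m creep '5.6 0 0 0 0 0 0;5.6 0 0 0 0 0 0' >/dev/null;python3 - <<'E'
from m import *
c,im=grab('wrist','w5.png');im=im.astype(int)
E
python3 go.py "570 -45.6 33 -10"
```

```text
t 21.48 p [567.5 -45.5 108.9] width cm 5.63 gf 0.0 F [ 0.2 -0.1  0. ]
shift cm [ 0.25 -0.03  7.59] turn [-0.   0.1  0.1]
```

View pics/w5.png

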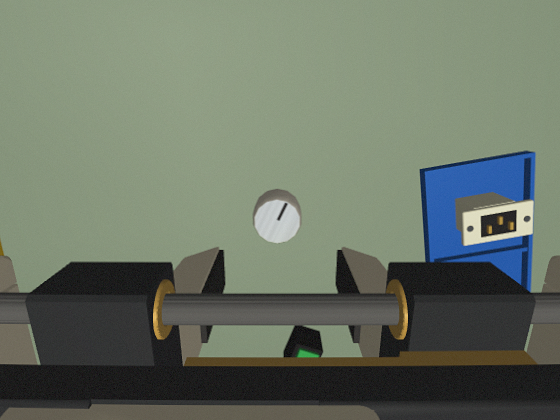

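Knob top is at (277,218), centred between the fingers. The inlet is upright in the blue tray's far bay.

```bash
python3 -m creep '5.6 0.2 0 3 0 0 0;5.6 0.2 0 5.5 0 0 0;5.6 0.2 0 7.7 0 0 0;5.6 0.2 0 7.7 0 0 0;5.6 0.2 0 7.7 0 0 0' >/dev/null;python3 go.py "570 -45.6 33 -10"; python3 -m creep '2.6 0 0 0 0 0 0;2.6 0 0 0 0 0 0;2.6 0 0 0 0 0 0;2.6 0 0 0 0 0 0;2.6 0 0 0 0 0 0' 15 >/dev/null;  python3 go.py "434.1 233.3 130 -10"
```

```text
t 22.1 p [570.3 -46.3  33.2] width cm 5.62 gf 0.0 F [-0.1  0.1  0.1]
shift cm [-0.04 -0.06  0.02] turn [-0.  -0.   0.1]
t 22.73 p [570.3 -47.4  33. ] width cm 3.3 gf 15.0 F [0.5 1.2 6.6]
shift cm [-18.3  -25.27  -9.71] turn [-0. -0. -0.]
```

```bash
python3 -m creep '2.6 0 0 -4 0 0 0;2.6 0 0 -8 0 0 0;2.6 -3 -4 -8 0 0 0;2.6 -6 -8.5 -8 0 0 0;2.6 -9 -13 -8 0 0 0' >/dev/null; python3 go.py "434.1 233.3 110 -10"
```

```text
t 23.35 p [503.3  97.5 112.6] width cm 3.3 gf 15.0 F [0.1 1.  0.6]
shift cm [ -9.18 -12.16   0.26] turn [-0.  -0.  -0.1]
```

```bash
python3 -m creep '2.6 -3.5 -4.5 0 0 0 0;2.6 -7 -9 0 0 0 0;2.6 -9.2 -12.2 0 0 0 0;2.6 -9.2 -12.2 2 0 0 0;2.6 -9.2 -12.2 5 0 0 0' >/dev/null; python3 -m creep '2.6 0 0 1 0 0 0;2.6 0 0 1 0 0 0;2.6 0 0 1 0 0 0' >/dev/null; python3 go.py "434.1 233.3 36 -10"
```

```text
t 24.35 p [435.2 232.7  53.3] width cm 3.32 gf 15.0 F [-0.6 -0.5 -0.9]
shift cm [-0.12 -0.04  1.73] turn [-0. -0. -0.]
```

```bash
python3 -m creep '2.6 -0.1 0 0.8 0 0 0;2.6 -0.1 0 1.3 0 0 0;2.6 -0.1 0 1.6 0 0 0;2.6 -0.1 0 1.7 0 0 0;2.6 -0.1 0 1.7 0 0 0' >/dev/null; python3 -m creep '2.6 0 0 0 0 0 0;2.6 0 0 0 0 0 0' >/dev/null; python3 go.py "434.1 233.3 36 -10"
```

```text
t 25.23 p [433.5 232.6  35.9] width cm 3.32 gf 15.0 F [-3.5 -2.3  9. ]
shift cm [ 0.04 -0.08 -0.01] turn [ 0.  0. -0.]
```

```bash
python3 -m creep '5.4 0 0 0 0 0 0;5.4 0 0 0 0 0 0;5.4 0 0 -3 0 0 0;5.4 0 0 -8 0 0 0;5.4 0 0 -14 0 0 0' >/dev/null; python3 -m creep '5.4 0 5 -5 0 0 0;5.4 0 10 -10 0 0 0;5.4 -2 15 -10 0 0 0;5.4 -4 20 -10 0 0 0;5.4 -4 20 -10 0 0 0' >/dev/null; python3 go.py; python3 - <<'E'
from h import *
a=grab('top','t9.png')[1];b=grab('scene','s9.png')[1];
o=np.vstack([cv2.resize(a[130:290,150:470],(640,320)),cv2.resize(b[120:290,200:480],None,fx=640/280,fy=1.6)])
cv2.imwrite('pics/f.png',o[:600,:,::-1])
E
```

```text
t 26.48 p [357.4  39.5 275.6] width cm 5.4 gf 0.0 F [0.6 0.9 0.2]
```

View pics/f.png

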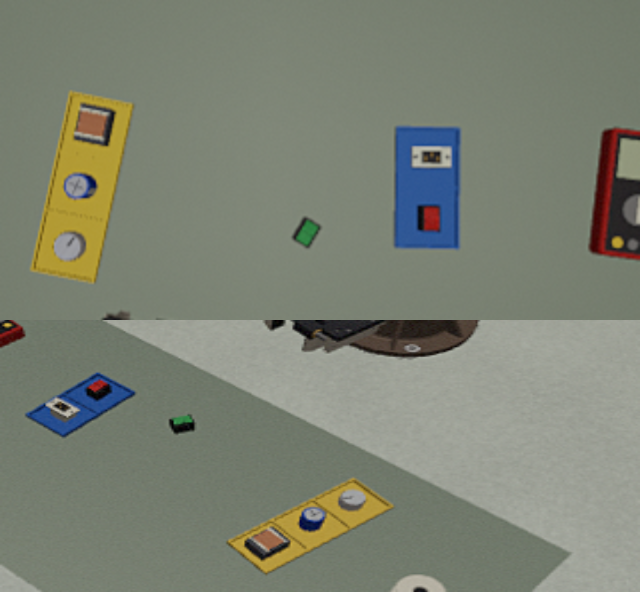

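Both views show all five parts upright in their own bays: inlet and red switch in blue at about (431,157) and (429,218), transformer, capacitor and knob in yellow at about (94,124), (79,186) and (69,246). The green switch hasn't moved.

```bash
python3 -c "
from cell import job
print(job.sign_off())"
```

```text
the job is handed in; nothing more can be done
None
```

Job handed in at about 27 s: the final camera views show all five parts upright in bays of their own in the right trays, released; the green switch, reel and meter were never touched.

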